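# Spread a retaining ring with the circlip pliers and hold it in line with the axle groove

### The arm

A 7-joint arm with a two-finger parallel gripper is mounted at the origin on a cart in front of the work surface, level with it; the furniture and walls round the work are solid. World frame = base frame: x ahead of the robot, y to its left, z up, the work surface at z = 0. Lengths are in m, angles in rad, forces in N, time in s.
With the tool pointing down it reaches from about 0.4 to 0.85 m from the base axis. Payload 4.5 kg.
Tool frame: the origin (TCP) lies at the very end of the fingers, on their centre line; the grasp point (between the pads) lies 19 mm behind it; z points along the fingers, y is the line along which they close (so a half turn about z gives the same grasp; the last joint's range is limited). The gripper opens to 88 mm and grips with 3 to 60 N. Pads are 18 mm wide; open, the fingers measure 123 mm over their backs; the gripper's body (75 mm by 187 mm) begins 45 mm behind the grasp point.
Start: joints at [1.138, 0.689, -0.195, 1.565, 0.157, 0.902, -0.215], TCP at [0.281, -0.558, 0.239] pointing down, gripper open.
Joint ranges: [-3.01, 3.01], [-0.46, 2.08], [-1.47, 1.51], [0.13, 2.56], [-1, 4.14], [0.04, 2.09], [-2.66, 2.66]. Speed limits (rad/s): [2.57, 2.57, 3.14, 3.14, 3.14, 3.14, 3.14].

### API

Orientations are given as a rotation vector (axis times angle).
In Python, from workcell import bot gives the robot as it stands. The module is installed in compiled form; this text tells all that it offers.
- The arm moves only by the tool move_arm, never from a script. Its argument "plan" is a list that holds one entry, the list of rows, each a list of 6 numbers: the shift along the tool's x, y, z in cm, then the turn, a rotation vector about the tool's x, y, z in degrees. In form: [[[tx, ty, tz, wx, wy, wz], ...]]. A call has exactly 10 rows; each row shifts and turns the commanded pose from where the row before left it, along the tool's axes as they then stand; what a row does not reach is not made up. A row lasts 1/12 s, in which the tool goes at most 41.7 mm and 7.16 degrees, less where a joint would pass 70% of its speed; a pose out of reach is approached as far as the arm can. A call with a gripper value outside its range is refused whole. "grip" is the closure in counts, from 0 (fully open) to 255 (shut), set as the call begins (left out, the last holds). The fingers move at their own pace and stop on an object; "newtons" is the grip in N (left out, the last holds). Time passes only in rows, so rows that do not move let the fingers close, or fill a call up. It gives the time, the measured TCP pose, the force, the opening and the grip force at its end, in the units of the state.
- bot.get_obs(): the state, without advancing time (a new reading comes with each control period).
- bot.capture(name): name is "scene" or "top"; returns a dict with "frame" (480x640x3 uint8, red, green, blue), "camera_matrix" (3x3 intrinsics, pixels), "eye" and "attitude" of the camera in the world. Camera axes: x right, y up, looking along -z (the intrinsics and any distortion apply to the point x, -y, -z); pixel columns grow to the right and rows downward; lengths in m; the calibration is good to about 2 mm. A picture is of the moment at which its call begins. There is no depth.
- bot.finish_job(): hands the job in; it is judged then, once.
Trained networks look in a picture, given as the dict that the camera call returned (one of the last four; its "shot" number tells which), for a name from the list of things; names that differ only in an ending like _2 or _b are one class to them, and where a whole thing is asked for, a point or a joint stands for the part that bears it (a point fixed in the world has none). Each returns a list of dicts, best first, with "p" (0 to 1); they miss things now and then, are a little off and sometimes report something else, mostly with a low value. They report only what shows in the picture. A call takes as long as a camera call. They do not tell look-alikes from the thing itself.
- bot.regions_of(picture, target): "mask" (480x640 bool, what is visible of it).
- bot.tip_of(picture, target): "centre" ([x, y, z] in m, in world coordinates, good to about 4 mm: a listed point, or the origin of a listed thing).
The state is a dict: "clock": time; "q": joint angles; "qd": joint speeds; "joint_efforts": joint torques, N m; "position": TCP position; "orientation": TCP orientation; "contact_force": force on the tool from outside, world axes, zero at the start; "moment": the same for the moment, N m; "opening": finger opening in m; "gripper_force": force on a finger pad.
Only numpy, scipy, OpenCV 4.12 (cv2) and the standard library are available. Lean on these libraries where they do the work, as an engineer would, in place of code of your own. Each camera call takes 0.05 s, during which the arm holds its last target. There are 200 camera calls.

### The job

A steel retaining ring hangs on the bent tips of the red-handled circlip pliers lying on the black tool rest. Take the pliers by their handles and squeeze them together to spread the ring fully, lift it off the rest, bring it over the bevelled end of the upright axle of the gear unit and, keeping it spread, slide it gently down the axle until it is level with the groove just above the brass hub (it may rest lightly on the hub). Finish holding it there, still gripped and spread: do not let go, and leave the bottle, jar, tape roll and loupe alone.

Things in the scene. Friction and masses are not known exactly. Their poses are not given: they have to be found in the camera images.
- pliers: Circlip pliers, 145 mm long, 0.21 kg, loose, lying flat: red handles and dark jaws on a vertical pivot; bent tips carry a C-shaped steel ring (relaxed bore 38, outside 48, 3.5 mm thick) under the jaws. Origin on the pivot at the ring's mid-height. x from handles to jaws, y across the handles, z up. Handles lie 14 to 99 mm behind the pivot (-x), 34 to 52 mm above the origin; no part is above 59 mm.
- plier_grip (a point): Where to grip: midway between the handles at mid-height (43 mm above the pliers' origin), 50 mm behind the pivot; axes as the pliers'. Squeeze along y. Width over the handles here is about 57 mm relaxed (64 mm at 11 mm farther back) and 28 mm fully spread, where a stop halts them with parallel outer faces.
- ring_center (a point): Centre of the opening of the spread ring, at mid-thickness: 76.3 mm ahead (+x) of the grip point and 43 mm below it; fixed to the pliers, axes as theirs. With this point on the axle's axis the spread ring clears the 40 mm axle by about 2.6 mm all round; relaxed it does not pass. The jaws leave 38 mm free above this point for the axle's end.
- lever_l (a joint): Turn of the left handle about the pivot (rad): 0 relaxed, 0.30 fully spread at the stop; the right handle mirrors it. A spring pushes the handles apart, needing about 3 N at each handle to start and 7 N at the stop; a grip of 20 N or more holds it fully spread.
- tool_rest: Black rest, fixed: 8 mm base plate with two upright saddles 48 mm high, on which the handles lie loosely; lift the pliers straight up. Origin on the bench under the pliers' pivot, axes as the pliers'. The saddles lie 13 to 29 mm (44 mm wide) and 74 to 86 mm (80 mm wide) behind the pivot; the 45 mm gap between them is for the fingers.
- gear_unit: Fixed unit: 100 x 100 mm base plate, blue housing, steel gear of 79 mm diameter (top at 40 mm height), brass hub of 54 mm diameter (top at 46 mm), upright steel axle. Origin on the bench under the axle's axis, z up. The axle is 40 mm in diameter from 51 to 59 mm height, then bevelled to 30 mm at its end at 65 mm.
- groove (a point): Point on the axle's axis at mid-height of the dark groove, 48.5 mm above the bench. The groove is 5 mm wide (46 to 51 mm), 37 mm in diameter, directly above the brass hub. A ring resting on the hub has its mid-thickness 0.75 mm below this point. The ring may be brought over at any yaw.
- axle_end (a point): Centre of the axle's flat top end, 65 mm above the bench.
- oil_bottle: Dark bottle, 42 mm diameter, 69 mm high, loose, a bystander. Origin at the centre of its underside.
- paste_jar: Small white jar with steel lid, 47 mm diameter, 37 mm high, loose, a bystander. Origin at the centre of its underside.
- tape_roll: Roll of masking tape lying flat, 86 mm diameter, 24 mm high, loose, a bystander. Origin at the centre of its underside.
- loupe: Black eye loupe, 42 mm diameter, 21 mm high, loose, a bystander. Origin at the centre of its underside.
Things that resemble listed ones, but are neither listed nor needed, are in the scene too. Leave any orange or purple look-alike of the gear_unit alone.

How it is judged:
On the way, in this order (a step that is already met when the one before it is completed fails the run):
1. the pliers are squeezed so that the ring is spread, and lifted off the rest (value of joint lever_l above 0.25 rad and height (world z) of ring_center above 0.03 m and contact force between pliers and tool_rest below 0.1 N), for 0.1 s.
2. the spread ring is above the end of the axle, in line with it (value of joint lever_l above 0.25 rad and horizontal distance between ring_center and groove below 0.009 m and z of ring_center in the frame of axle_end above -0.005 m), for 0.05 s.
At the end, for the whole second after the job is handed in: The ring is round the axle with its centre within 6 mm of the axle's axis and within 3 mm of the groove's mid-height, level within 0.12 rad (7 degrees), spread by at least 0.25 of 0.30 rad, at rest, held by the fingers (more than 5 N on the pliers) and pressing on the gear unit with less than 25 N (value of joint lever_l above 0.25 rad and horizontal distance between ring_center and groove below 0.006 m and z of ring_center in the frame of groove between -0.003 and 0.003 m and angle between the z axis of pliers and the z axis of gear_unit, either way round below 0.12 rad and contact force between the fingers and pliers above 5 N and contact force between pliers and gear_unit below 25 N and linear speed of pliers below 0.02 m/s); the arm keeps its last pose, push and grip.
It fails at once if the ring goes down over the axle, or is on it, without being spread (value of joint lever_l below 0.18 rad and horizontal distance between ring_center and groove below 0.01 m and z of ring_center in the frame of axle_end below -0.004 m).
It fails at once if the pliers or ring are pressed hard (over 45 N) on the gear unit (contact force between pliers and gear_unit above 45 N).
It fails at once if the bottle, jar, tape roll or loupe is moved more than 20 mm (distance of any of oil_bottle, paste_jar, tape_roll, loupe from where it was at the start of the episode above 0.02 m).
It also fails if it takes over 48 s, if anything falls off the work surface, if the arm or the gripper's body presses on something with over 40 N, if the wrist force passes 120 N, or if a joint passes its speed limit or range.

## Working session

There is one attempt and no reset: what is moved stays moved. The work goes in short steps, Python scripts to look and compute and a tool call to move; the robot and the scene stay as the last step left them, time stands still between calls to the robot, and variables do not carry over. Pictures are saved under pics/ and viewed, at most 10 in all, crops included, and the job is handed in when it is done.

Besides the shell and the picture viewer there is one more tool, called after ">>>" as name([rows], argument=value, ...), one row to a line, values as JSON. move_arm: Moves the arm, as the interface text tells. Its arguments: {"type":"object","properties":{"plan":{"type":"array","items":{"type":"array","items":{"type":"array","items":{"type":"number"}}}},"grip":{"type":"number"},"newtons":{"type":"number"}},"required":["plan"]}

```bash
mkdir -p pics; cat > h.py <<'E'
import numpy as np, cv2
from scipy.spatial.transform import Rotation as R
from workcell import bot
def save(c,n): cv2.imwrite('pics/'+n,c['frame'][:,:,::-1])
def att(c):
    a=np.array(c['attitude'],float)
    return a if a.shape==(3,3) else (R.from_rotvec(a).as_matrix() if a.size==3 else R.from_quat(a).as_matrix())
def ray(c,uv):
    K=np.array(c['camera_matrix']);x=(uv[0]-K[0,2])/K[0,0];y=(uv[1]-K[1,2])/K[1,1]
    return np.array(c['eye']),att(c)@np.array([x,-y,-1.])
def onz(c,uv,z):
    e,d=ray(c,uv);return e+d*(z-e[2])/d[2]
def proj(c,P):
    p=att(c).T@(np.array(P)-np.array(c['eye']));K=np.array(c['camera_matrix'])
    return np.array([K[0,0]*p[0]/-p[2]+K[0,2],-K[1,1]*p[1]/-p[2]+K[1,2]])
E
python3 - <<'E'
from h import *
print(bot.get_obs())
np.set_printoptions(precision=4,suppress=True)
for n in('scene','top'):
    c=bot.capture(n);save(c,n+'0.png');print(n,{k:v for k,v in c.items() if k!='frame'})
    for t in('pliers','plier_grip','ring_center','tool_rest','gear_unit','groove','axle_end','oil_bottle','paste_jar','tape_roll','loupe'):
        print(t,[(round(d['p'],2),np.round(d['centre'],4)) for d in bot.tip_of(c,t)][:3])
print(bot.get_obs()['clock'])
E
```

```text
{'clock': 0.0, 'q': array([ 1.13774569,  0.68998777, -0.19453042,  1.56630231,  0.15733006,
        0.90246185, -0.21508054]), 'qd': array([-0.000691  , -0.00029707,  0.00044527,  0.00105499, -0.0007778 ,
        0.00125315,  0.00071159]), 'joint_efforts': array([ 1.25112238e-04, -5.27569091e+01, -1.26703631e+00, -1.53426558e+01,
       -5.26219199e-02,  6.56638818e-03,  1.99475012e-04]), 'position': array([ 0.280988  , -0.5576037 ,  0.23791919]), 'orientation': array([-3.05471014e+00, -7.26495886e-01,  8.42853767e-04]), 'contact_force': array([-0.41604666, -0.52769253,  0.46676925]), 'moment': array([-0.0510064 ,  0.03449799, -0.01730723]), 'gripper_force': 0.0, 'opening': 0.08803800193355538}
scene {'camera_matrix': array([[597.0052,   0.    , 332.3148],
       [  0.    , 597.0052, 251.1671],
       [  0.    ,   0.    ,   1.    ]]), 'eye': array([-0.5651,  0.8066,  0.6525]), 'attitude': array([ 0.7063, -1.1891, -1.816 ]), 'shot': 1}
pliers [(0.75, array([ 0.5478, -0.2524,  0.0167]))]
plier_grip [(0.61, array([ 0.4981, -0.241 ,  0.061 ]))]
ring_center [(0.77, array([ 0.577 , -0.2557
[... 1272 characters left out ...]
ar_unit [(0.89, array([0.5247, 0.3278, 0.0002])), (0.8, array([ 0.6422,  0.5574, -0.0011]))]
groove [(0.87, array([0.5244, 0.3246, 0.0507])), (0.76, array([0.6463, 0.5634, 0.0452])), (0.57, array([0.5237, 0.1398, 0.0504]))]
axle_end [(0.95, array([0.5284, 0.1405, 0.0653])), (0.75, array([0.6391, 0.5616, 0.0597])), (0.62, array([0.5244, 0.3259, 0.0614]))]
oil_bottle [(0.55, array([0.6923, 0.0189, 0.0009])), (0.23, array([0.5276, 0.1404, 0.0674]))]
paste_jar [(0.72, array([ 0.5686, -0.0693,  0.0001])), (0.19, array([0.6936, 0.0181, 0.0026]))]
tape_roll [(0.97, array([ 0.7494, -0.164 ,  0.0002])), (0.47, array([ 0.5056, -0.2442,  0.0559]))]
loupe [(0.49, array([ 0.4644, -0.0453, -0.0019]))]
1.2
```

View pics/scene0.png

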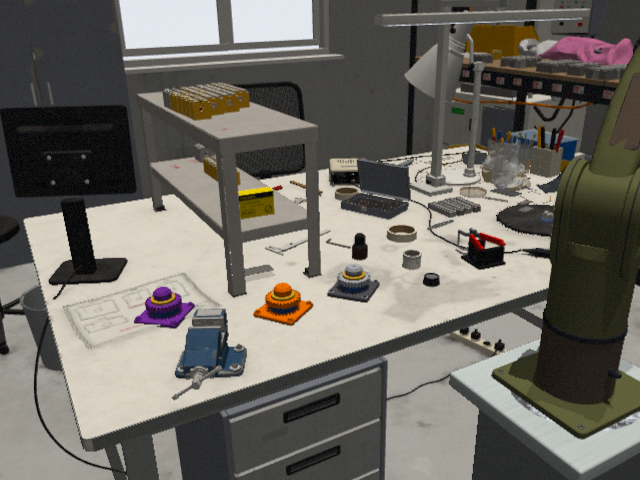

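View pics/top0.png

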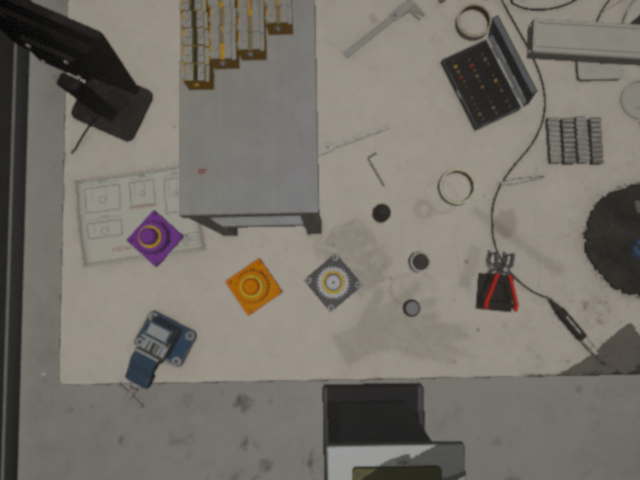

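```bash
python3 - <<'E'
from h import *
np.set_printoptions(precision=4,suppress=True)
C={}
for n in('scene','top'):
    c=bot.capture(n);C[n]=c
    hsv=cv2.cvtColor(c['frame'],cv2.COLOR_RGB2HSV)
    u0,v0=proj(c,[.52,-.245,.05]);yy,xx=np.mgrid[:480,:640]
    near=np.hypot(xx-u0,yy-v0)<50
    red=((hsv[...,0]<8)|(hsv[...,0]>172))&(hsv[...,1]>150)&(hsv[...,2]>60)&near
    P=np.array([onz(c,(x,y),.057)[:2] for y,x in zip(*np.nonzero(red))])
    print(n,'red',len(P),P.mean(0),'px',xx[red].mean(),yy[red].mean())
    c['red']=(xx[red].mean(),yy[red].mean())
    if n=='top':
        # split handles: two lines
        lab,cc=cv2.connectedComponents(red.astype(np.uint8))
        for i in range(1,lab):
            Q=P[[cc[y,x]==i for y,x in zip(*np.nonzero(red))]]
            if len(Q)>10:
                w,V=np.linalg.eigh(np.cov(Q.T));d=V[:,1]*np.sign(V[0,1]);t=(Q-Q.mean(0))@d
                print(i,len(Q),Q.mean(0),np.degrees(np.arctan2(d[1],d[0])),t.min(),t.max())
    u0,v0=proj(c,[.526,.138,.05])
    near=np.hypot(xx-u0,yy-v0)<35
    br=(hsv[...,0]>14)&(hsv[...,0]<35)&(hsv[...,1]>95)&near
    px=(xx[br].mean(),yy[br].mean());print('brass',br.sum(),px,onz(c,px,.046))
    if n=='top':
        cn=max(cv2.findContours(br.astype(np.uint8),0,1)[0],key=len)
        e=cv2.minEnclosingCircle(cn);print(e,onz(c,e[0],.046),e[1]*(1.2985-.046)/543)
    for t in ('pliers','gear_unit'):
        for r in bot.regions_of(c,t)[:3]:
            m=r['mask'];print(t,round(r['p'],2),m.sum(),xx[m].mean(),yy[m].mean())
    cr=[]
    for p in([.53,-.245,.05],[.526,.138,.05]):
        u,v=proj(c,p).astype(int);cr.append(cv2.resize(c['frame'][v-37:v+37,u-50:u+50],(400,296),interpolation=cv2.INTER_CUBIC))
    C[n+'c']=np.hstack(cr)
cv2.imwrite('pics/crop.png',np.vstack([C['scenec'],C['topc']])[:,:,::-1])
from numpy.linalg import lstsq
e1,d1=ray(C['scene'],C['scene']['red']);e2,d2=ray(C['top'],C['top']['red'])
s=lstsq(np.c_[d1,-d2],e2-e1,rcond=None)[0];print('tri red',e1+s[0]*d1,e2+s[1]*d2)
E
```

```text
scene red 249 [ 0.5038 -0.2556] px 484.9759036144578 240.24899598393574
brass 150 (np.float64(355.26), np.float64(268.6666666666667)) [0.5491 0.1168 0.046 ]
pliers 0.82 361 480.0775623268698 238.54293628808864
pliers 0.59 494 401.1599190283401 233.57085020242914
gear_unit 0.89 1295 354.1714285714286 285.05173745173744
gear_unit 0.69 1508 164.18633952254643 308.81167108753317
gear_unit 0.65 1492 283.2406166219839 305.3827077747989
top red 301 [ 0.5001 -0.2399] px 499.9169435215947 291.5481727574751
1 174 [ 0.5016 -0.2186] -22.747275502059964 -0.040376868047744666 0.04265681098590751
2 127 [ 0.4981 -0.2691] 7.7615171417919795 -0.04062485546740042 0.03919302903215469
brass 165 (np.float64(332.3939393939394), np.float64(281.969696969697)) [0.5297 0.1395 0.046 ]
((332.6764831542969, 281.941162109375), 11.185257911682129) [0.5298 0.1389 0.046 ] 0.0258002496029132
pliers 0.88 840 501.5857142857143 276.80238095238093
gear_unit 0.59 1813 332.5819084390513 282.12024269167125
gear_unit 0.58 1708 154.6615925058548 238.12997658079624
gear_unit 0.57 1770 253.70282485875705 286.18813559322035
tri red [ 0.4943 -0.2462  0.0621] [ 0.5001 -0.2391  0.0598]
```

View pics/crop.png

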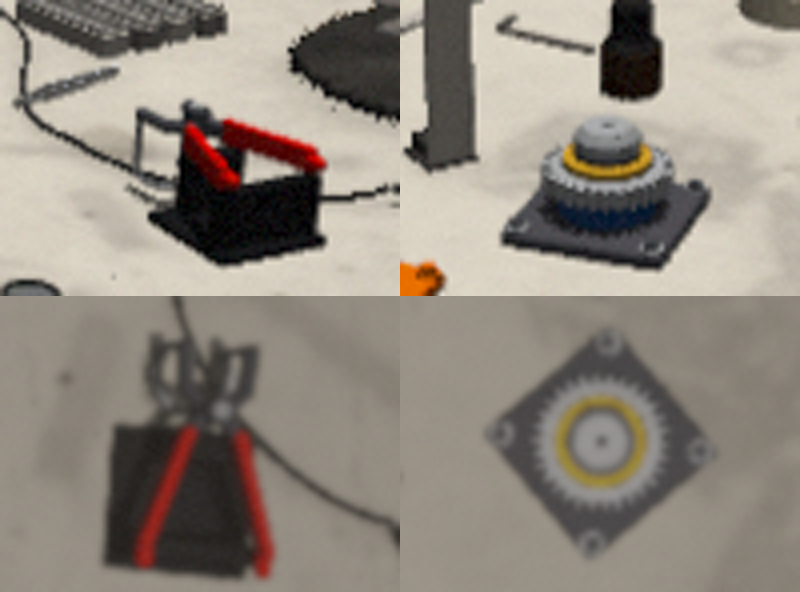

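```bash
cat >> h.py <<'E'
def plan(target,yaw,n,cmd=None):
    """rows from the present pose to target with tool x at yaw (deg), tool straight down"""
    o=bot.get_obs();p=np.array(o['position']);Rm=R.from_rotvec(o['orientation'])
    a=np.radians(yaw);T=R.from_matrix(np.c_[[np.cos(a),np.sin(a),0],[np.sin(a),-np.cos(a),0],[0,0,-1]])
    w=(Rm.inv()*T).as_rotvec()/n;d=(np.array(target)-p)/n
    for i in range(n):
        r=Rm*R.from_rotvec(w*i);print(np.round(np.r_[r.inv().apply(d)*100,np.degrees(w)],2).tolist())
E
python3 - <<'E'
from h import *
plan([.502,-.2425,.15],-7.5,14)
E
```

```text
[2.42, -1.3, 0.63, 0.0, -0.0, 2.45]
[2.36, -1.41, 0.63, 0.0, -0.0, 2.45]
[2.3, -1.51, 0.63, 0.0, -0.0, 2.45]
[2.24, -1.6, 0.63, 0.0, -0.0, 2.45]
[2.17, -1.7, 0.63, 0.0, -0.0, 2.45]
[2.09, -1.79, 0.63, 0.0, -0.0, 2.45]
[2.01, -1.88, 0.63, 0.0, -0.0, 2.45]
[1.93, -1.96, 0.63, 0.0, -0.0, 2.45]
[1.85, -2.04, 0.63, 0.0, -0.0, 2.45]
[1.76, -2.12, 0.63, 0.0, -0.0, 2.45]
[1.67, -2.19, 0.63, 0.0, -0.0, 2.45]
[1.57, -2.26, 0.63, 0.0, -0.0, 2.45]
[1.47, -2.32, 0.63, 0.0, -0.0, 2.45]
[1.37, -2.38, 0.63, 0.0, -0.0, 2.45]
```

>>> move_arm([
  [[2.4, -1.3, 0.6, 0, 0, 2.45], [2.4, -1.4, 0.6, 0, 0, 2.45], [2.3, -1.5, 0.6, 0, 0, 2.45], [2.2, -1.6, 0.6, 0, 0, 2.45], [2.2, -1.7, 0.6, 0, 0, 2.45], [2.1, -1.8, 0.6, 0, 0, 2.45], [2.0, -1.9, 0.6, 0, 0, 2.45], [1.9, -2.0, 0.6, 0, 0, 2.45], [1.8, -2.0, 0.6, 0, 0, 2.45], [1.8, -2.1, 0.6, 0, 0, 2.45]],
], grip=0)

```text
clock: 2.33
position: [0.4394, -0.3317, 0.1786]
orientation: [3.141, 0.058, 0.001]
contact_force: [0.7, -0.1, 0.4]
opening: 0.0884
gripper_force: 0.0
```

>>> move_arm([
  [[1.7, -2.2, 0.6, 0, 0, 2.45], [1.6, -2.3, 0.6, 0, 0, 2.45], [1.5, -2.3, 0.6, 0, 0, 2.45], [1.4, -2.4, 0.6, 0, 0, 2.45], [0, 0, 0, 0, 0, 0], [0, 0, 0, 0, 0, 0], [0, 0, 0, 0, 0, 0], [0, 0, 0, 0, 0, 0], [0, 0, 0, 0, 0, 0], [0, 0, 0, 0, 0, 0]],
])

```text
clock: 3.17
position: [0.5024, -0.2436, 0.155]
orientation: [3.134, -0.21, 0.0]
contact_force: [0.4, -0.6, -0.7]
opening: 0.0882
gripper_force: 0.0
```

>>> move_arm([
  [[0, -0.1, 1, 0, 0, 0], [0, 0, 1, 0, 0, 0], [0, 0, 1, 0, 0, 0], [0, 0, 1, 0, 0, 0], [0, 0, 1, 0, 0, 0], [0, 0, 1, 0, 0, 0], [0, 0, 0.5, 0, 0, 0], [0, 0, 0, 0, 0, 0], [0, 0, 0, 0, 0, 0], [0, 0, 0, 0, 0, 0]],
])

```text
clock: 4.0
position: [0.5035, -0.2414, 0.09]
orientation: [3.134, -0.207, 0.001]
contact_force: [0.5, -0.0, 0.4]
opening: 0.0878
gripper_force: 0.0
```

```bash
python3 - <<'E'
from h import *
L=[]
for n in('scene','top'):
    c=bot.capture(n);u,v=proj(c,[.52,-.245,.06]).astype(int)
    L.append(cv2.resize(c['frame'][v-40:v+40,u-40:u+40],(400,400),interpolation=cv2.INTER_CUBIC))
    print(n,'tcp px',(proj(c,bot.get_obs()['position'])-[u-40,v-40])*5)
    for x in(.43,.45,.47,.556): print(np.round((proj(c,[x,-.2425-.132*(x-.502),.06])-[u-40,v-40])*5),end='')
cv2.imwrite('pics/c2.png',np.hstack(L)[:,:,::-1])
E
```

```text
scene tcp px [225.07394776 162.19116285]
[309. 266.][285. 252.][261. 238.][164. 182.]top tcp px [216.07059625 240.06953613]
[184. 404.][187. 359.][191. 315.][207. 124.]
```

View pics/c2.png

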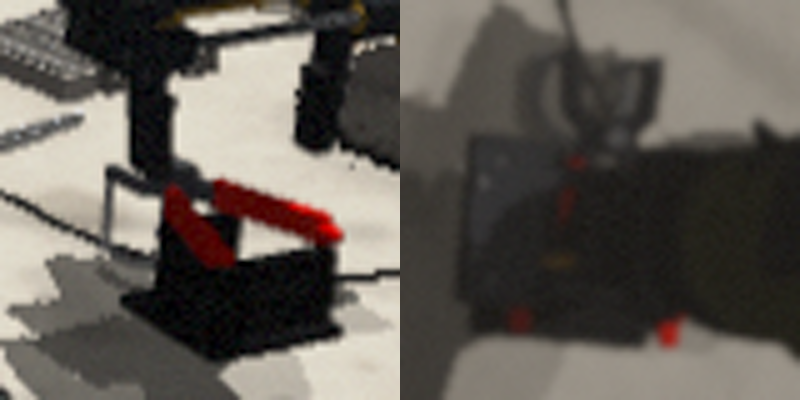

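>>> move_arm([
  [[-0.2, 0.1, 0.5, 0, 0, 0], [0, 0, 0.7, 0, 0, 0], [0, 0, 0.7, 0, 0, 0], [0, 0, 0.7, 0, 0, 0], [0, 0, 0.7, 0, 0, 0], [0, 0, 0.7, 0, 0, 0], [0, 0, 0.7, 0, 0, 0], [0, 0, 0.5, 0, 0, 0], [0, 0, 0, 0, 0, 0], [0, 0, 0, 0, 0, 0]],
])

```text
clock: 4.93
position: [0.5009, -0.2419, 0.0374]
orientation: [-3.135, 0.207, 0.001]
contact_force: [1.0, -0.5, 0.0]
opening: 0.0883
gripper_force: 0.0
```

>>> move_arm([
  [[0, 0, 0, 0, 0, 0], [0, 0, 0, 0, 0, 0], [0, 0, 0, 0, 0, 0], [0, 0, 0, 0, 0, 0], [0, 0, 0, 0, 0, 0], [0, 0, 0, 0, 0, 0], [0, 0, 0, 0, 0, 0], [0, 0, 0, 0, 0, 0], [0, 0, 0, 0, 0, 0], [0, 0, 0, 0, 0, 0]],
], grip=255, newtons=40)

```text
clock: 5.77
position: [0.5013, -0.2426, 0.0381]
orientation: [3.134, -0.207, 0.002]
contact_force: [-0.8, -1.4, 5.3]
opening: 0.0242
gripper_force: 40.1
```

>>> move_arm([
  [[0, 0, -0.2, 0, 0, 0], [0, 0, -0.4, 0, 0, 0], [0, 0, -0.6, 0, 0, 0], [0, 0, -0.8, 0, 0, 0], [0, 0, -1, 0, 0, 0], [0, 0, -1, 0, 0, 0], [0, 0, -1, 0, 0, 0], [0, 0, -1, 0, 0, 0], [0, 0, -1, 0, 0, 0], [0, 0, -1, 0, 0, 0]],
])

```text
clock: 6.6
position: [0.5011, -0.2419, 0.119]
orientation: [3.135, -0.207, 0.001]
contact_force: [-0.4, -0.0, -1.8]
opening: 0.0242
gripper_force: 40.0
```

>>> move_arm([
  [[0, 0, -1, 0, 0, 0], [0, 0, -1, 0, 0, 0], [0, 0, -1, 0, 0, 0], [0, 0, -1, 0, 0, 0], [0, 0, 0, 0, 0, 0], [0, 0, 0, 0, 0, 0], [0, 0, 0, 0, 0, 0], [0, 0, 0, 0, 0, 0], [0, 0, 0, 0, 0, 0], [0, 0, 0, 0, 0, 0]],
])

```text
clock: 7.43
position: [0.5008, -0.2418, 0.1572]
orientation: [-3.135, 0.207, 0.001]
contact_force: [-0.3, 0.2, -2.6]
opening: 0.0238
gripper_force: 40.0
```

```bash
python3 - <<'E'
from h import *
L=[];np.set_printoptions(precision=4,suppress=True)
o=bot.get_obs();p=o['position'];print(p,o['orientation'],o['opening'],o['contact_force'])
Rm=R.from_rotvec(o['orientation'])
g=Rm.apply([.0763,0,-.019+.043])+p;print('expected ring',g)
for n in('scene','top'):
    c=bot.capture(n);u,v=proj(c,g).astype(int)
    print(n,'ring px',(proj(c,g)-[u-40,v-40])*5)
    L.append(cv2.resize(c['frame'][v-40:v+40,u-40:u+40],(400,400),interpolation=cv2.INTER_CUBIC))
    for t in('ring_center','pliers'):print(t,[(round(d['p'],2),d['centre']) for d in bot.tip_of(c,t)][:2])
cv2.imwrite('pics/c3.png',np.hstack(L)[:,:,::-1])
E
```

```text
[ 0.5008 -0.2418  0.1572] [-3.1345  0.207   0.0014] 0.023830594406369046 [-0.2583  0.1908 -2.5996]
expected ring [ 0.5764 -0.2519  0.1332]
scene ring px [201.9553 201.7297]
ring_center [(0.81, [0.5839, -0.2599, 0.1324])]
pliers [(0.55, [0.5561, -0.2486, 0.132])]
top ring px [204.2689 204.1463]
ring_center [(0.97, [0.5825, -0.2528, 0.1304])]
pliers [(0.62, [0.5583, -0.2486, 0.136])]
```

View pics/c3.png

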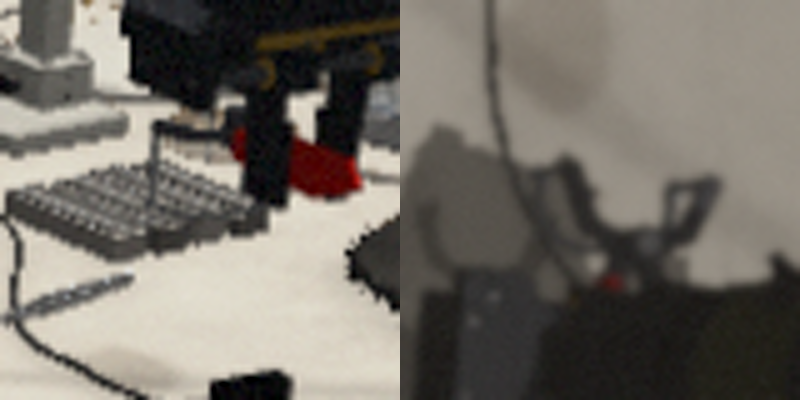

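```bash
python3 - <<'E'
from h import *
plan([.4465,.1505,.135],-7.6,18)
E
```

```text
[-0.59, -2.12, 0.13, 0.0, 0.0, 0.0]
[-0.59, -2.12, 0.13, 0.0, 0.0, 0.0]
[-0.59, -2.12, 0.13, 0.0, 0.0, 0.0]
[-0.59, -2.12, 0.13, 0.0, 0.0, 0.0]
[-0.59, -2.12, 0.13, 0.0, 0.0, 0.0]
[-0.59, -2.12, 0.13, 0.0, 0.0, 0.0]
[-0.59, -2.12, 0.13, 0.0, 0.0, 0.0]
[-0.59, -2.12, 0.13, 0.0, 0.0, 0.0]
[-0.59, -2.12, 0.13, 0.0, 0.0, 0.0]
[-0.59, -2.12, 0.13, 0.0, 0.0, 0.0]
[-0.59, -2.12, 0.13, 0.0, 0.0, 0.0]
[-0.59, -2.12, 0.13, 0.0, 0.0, 0.0]
[-0.59, -2.12, 0.13, 0.0, 0.0, 0.0]
[-0.59, -2.12, 0.13, 0.0, 0.0, 0.0]
[-0.59, -2.12, 0.13, 0.0, 0.0, 0.0]
[-0.59, -2.12, 0.13, 0.0, 0.0, 0.0]
[-0.59, -2.12, 0.13, 0.0, 0.0, 0.0]
[-0.59, -2.12, 0.13, 0.0, 0.0, 0.0]
```

>>> move_arm([
  [[-0.2, -0.7, 0, 0, 0, 0], [-0.4, -1.4, 0, 0, 0, 0], [-0.6, -2.1, 0, 0, 0, 0], [-0.6, -2.1, 0, 0, 0, 0], [-0.6, -2.1, 0.1, 0, 0, 0], [-0.6, -2.1, 0.1, 0, 0, 0], [-0.6, -2.1, 0.1, 0, 0, 0], [-0.6, -2.1, 0.1, 0, 0, 0], [-0.6, -2.1, 0.1, 0, 0, 0], [-0.6, -2.1, 0.1, 0, 0, 0]],
])

```text
clock: 8.57
position: [0.472, -0.0459, 0.1518]
orientation: [-3.135, 0.206, -0.0]
contact_force: [0.3, -1.0, -2.2]
opening: 0.0241
gripper_force: 40.0
```

>>> move_arm([
  [[-0.6, -2.1, 0.2, 0, 0, 0], [-0.6, -2.1, 0.2, 0, 0, 0], [-0.6, -2.1, 0.2, 0, 0, 0], [-0.6, -2.1, 0.2, 0, 0, 0], [-0.6, -2.1, 0.2, 0, 0, 0], [-0.6, -2.1, 0.2, 0, 0, 0], [-0.6, -2.1, 0.2, 0, 0, 0], [-0.6, -2.1, 0.2, 0, 0, 0], [-0.6, -2.1, 0.1, 0, 0, 0], [-0.2, -0.8, 0, 0, 0, 0]],
])

```text
clock: 9.4
position: [0.4417, 0.1593, 0.1346]
orientation: [-3.133, 0.198, 0.001]
contact_force: [0.6, 0.5, -1.7]
opening: 0.0243
gripper_force: 40.0
```

>>> move_arm([
  [[0, 0, 0, 0, 0, 0], [0, 0, 0, 0, 0, 0], [0, 0, 0, 0, 0, 0], [0, 0, 0, 0, 0, 0], [0, 0, 0, 0, 0, 0], [0, 0, 0, 0, 0, 0], [0, 0, 0, 0, 0, 0], [0, 0, 0, 0, 0, 0], [0, 0, 0, 0, 0, 0], [0, 0, 0, 0, 0, 0]],
])

```text
clock: 10.23
position: [0.4427, 0.1551, 0.1347]
orientation: [3.135, -0.207, 0.0]
contact_force: [0.6, 0.7, -1.9]
opening: 0.0243
gripper_force: 40.0
```

```bash
cat > look.py <<'E'
import sys
from h import *
L=[];np.set_printoptions(precision=4,suppress=True)
o=bot.get_obs();p=o['position'];print(o['clock'],p,o['orientation'],o['opening'],o['contact_force'])
for n in('scene','top'):
    c=bot.capture(n);u,v=proj(c,[.528,.1385,.08]).astype(int)
    for w in([.528,.1385,.065],[.528,.1385,.0485]):print(n,'axle px',(proj(c,w)-[u-40,v-40])*5)
    L.append(cv2.resize(c['frame'][v-40:v+40,u-40:u+40],(400,400),interpolation=cv2.INTER_CUBIC))
    for t in('ring_center','pliers','groove','axle_end','gear_unit'):print(t,[(round(d['p'],2),d['centre']) for d in bot.tip_of(c,t)][:3])
cv2.imwrite('pics/'+sys.argv[1],np.hstack(L)[:,:,::-1])
E
python3 look.py c4.png
```

```text
10.2333 [0.4427 0.1551 0.1347] [ 3.1347 -0.207   0.    ] 0.02427942153927626 [ 0.5874  0.6848 -1.8923]
scene axle px [200.7617 232.8176]
scene axle px [200.7453 264.4755]
ring_center [(0.6, [0.5252, 0.1411, 0.1125]), (0.43, [0.5288, 0.1373, 0.0028])]
pliers [(0.76, [0.4992, 0.1472, 0.108])]
groove [(0.86, [0.6428, 0.5638, 0.0482]), (0.59, [0.5262, 0.1347, 0.0537]), (0.56, [0.4668, -0.0442, -0.0022])]
axle_end [(0.91, [0.5274, 0.135, 0.064]), (0.9, [0.5217, 0.3258, 0.0621]), (0.67, [0.6426, 0.5614, 0.066])]
gear_unit [(0.84, [0.6405, 0.558, -0.0003]), (0.82, [0.5225, 0.3291, 0.0002]), (0.64, [0.5279, 0.1348, 0.0039])]
top axle px [204.5118 203.0615]
top axle px [204.3182 203.4756]
ring_center [(0.78, [0.5231, 0.1422, 0.1093])]
pliers [(0.74, [0.4996, 0.1475, 0.109]), (0.44, [0.5251, 0.1379, 0.0476])]
groove [(0.78, [0.5254, 0.1379, 0.0475]), (0.62, [0.522, 0.3252, 0.0504]), (0.62, [0.6418, 0.5647, 0.0485])]
axle_end [(0.97, [0.5238, 0.3213, 0.0623]), (0.87, [0.6387, 0.5593, 0.0598]), (0.68, [0.5265, 0.1419, 0.0644])]
gear_unit [(0.92, [0.525, 0.3315, -0.0001]), (0.91, [0.6397, 0.5569, -0.0017]), (0.83, [0.5293, 0.1396, 0.0048])]
```

View pics/c4.png

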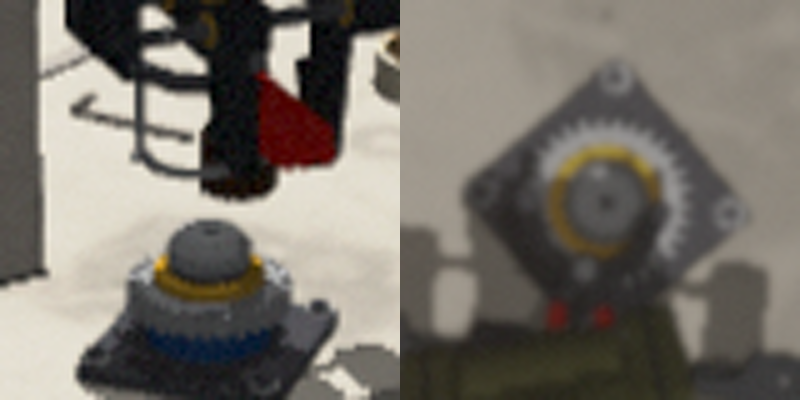

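>>> move_arm([
  [[0.15, 0.2, 0.2, 0, 0, 0], [0.15, 0.2, 0.4, 0, 0, 0], [0, 0, 0.5, 0, 0, 0], [0, 0, 0.5, 0, 0, 0], [0, 0, 0.5, 0, 0, 0], [0, 0, 0.5, 0, 0, 0], [0, 0, 0.4, 0, 0, 0], [0, 0, 0.3, 0, 0, 0], [0, 0, 0.1, 0, 0, 0], [0, 0, 0, 0, 0, 0]],
])

```text
clock: 11.67
position: [0.4451, 0.1508, 0.1004]
orientation: [3.135, -0.207, -0.001]
contact_force: [0.4, 0.4, -2.6]
opening: 0.0243
gripper_force: 40.0
```

```bash
sed -i 's/u-40:u+40\],(400,400)/u-30:u+30],(400,533)/; s/v-40:v+40/v-40:v+40/; s/np.hstack(L)/np.clip(np.hstack(L)*1.5,0,255)/' look.py; python3 look.py c5.png
```

```text
11.6667 [0.4451 0.1508 0.1004] [ 3.1345 -0.2068 -0.0007] 0.024284800964137158 [ 0.3768  0.3672 -2.56  ]
scene axle px [200.7617 232.8176]
scene axle px [200.7453 264.4755]
ring_center [(0.63, [0.528, 0.1366, 0.0743])]
pliers [(0.84, [0.5009, 0.1418, 0.0802])]
groove [(0.87, [0.5223, 0.326, 0.0489]), (0.84, [0.5246, 0.1364, 0.047]), (0.74, [0.6431, 0.5656, 0.0478])]
axle_end [(0.93, [0.6425, 0.5623, 0.068]), (0.76, [0.5269, 0.136, 0.0626]), (0.19, [0.5263, 0.1359, 0.0774])]
gear_unit [(0.86, [0.5272, 0.1396, 0.0027]), (0.65, [0.6406, 0.5649, 0.0025])]
top axle px [204.5118 203.0615]
top axle px [204.3182 203.4756]
ring_center [(0.83, [0.5257, 0.1387, 0.0755])]
pliers [(0.57, [0.5044, 0.143, 0.0766])]
groove [(0.67, [0.6431, 0.566, 0.0453]), (0.63, [0.5275, 0.3215, 0.0495])]
axle_end [(0.85, [0.5293, 0.1415, 0.0651]), (0.77, [0.6394, 0.5582, 0.0612]), (0.72, [0.5254, 0.325, 0.0608])]
gear_unit [(0.93, [0.6451, 0.557, -0.0015]), (0.91, [0.5219, 0.3251, -0.0015]), (0.62, [0.5281, 0.1372, 0.0018])][ WARN:0@4.442] global loadsave.cpp:1063 imwrite_ Unsupported depth image for selected encoder is fallbacked to CV_8U.
```

View pics/c5.png

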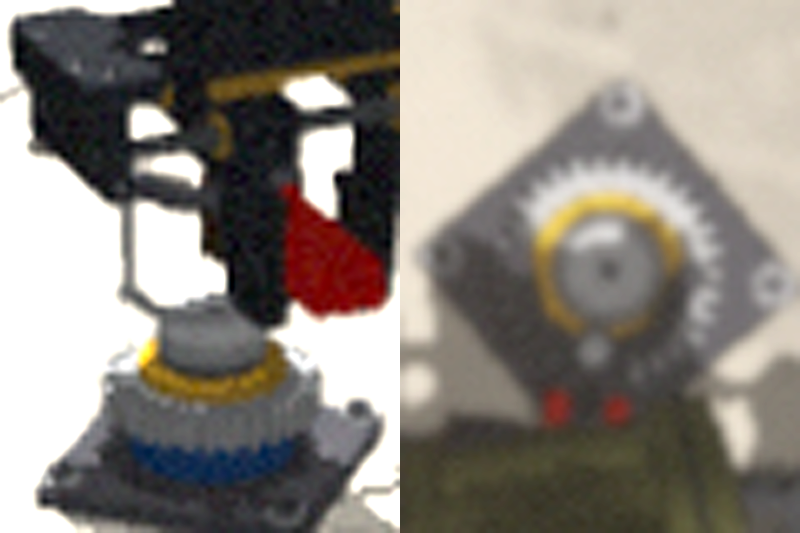

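```bash
python3 - <<'E'
from h import *
c=bot.capture('top');u,v=proj(c,[.528,.1385,.08]).astype(int)
def W(x,y,z): return onz(c,((x-400)/6.667+u-30,y/6.667+v-40),z)
a=W(607,268,.065);print('axle',a)
for z in(.120,.130,.135):
  p=W(595,348,z);print('pivot',z,p,'->ring',p+[.0261,-.0035,0])
print('handles front',W(588,409,.125), bot.get_obs()['position'])
E
```

```text
axle [0.52892866 0.13814887 0.065     ]
pivot 0.12 [0.50250404 0.14292409 0.12      ] ->ring [0.52860404 0.13942409 0.12      ]
pivot 0.13 [0.50260137 0.14294551 0.13      ] ->ring [0.52870137 0.13944551 0.13      ]
pivot 0.135 [0.50265003 0.14295622 0.135     ] ->ring [0.52875003 0.13945622 0.135     ]
handles front [0.4830463  0.14560988 0.125     ] [0.44521972 0.15084741 0.10075088]
```

>>> move_arm([
  [[0, 0.07, 0, 0, 0, 0], [0, 0, 0.2, 0, 0, 0], [0, 0, 0.2, 0, 0, 0], [0, 0, 0.2, 0, 0, 0], [0, 0, 0.2, 0, 0, 0], [0, 0, 0.2, 0, 0, 0], [0, 0, 0.2, 0, 0, 0], [0, 0, 0.2, 0, 0, 0], [0, 0, 0, 0, 0, 0], [0, 0, 0, 0, 0, 0]],
])

```text
clock: 13.15
position: [0.445, 0.1501, 0.0866]
orientation: [3.135, -0.207, -0.0]
contact_force: [0.3, 0.5, -2.8]
opening: 0.0243
gripper_force: 40.0
```

```bash
python3 -c "
from h import *
o=bot.get_obs();print(o['contact_force'],o['moment'],o['position'])"
```

```text
[ 0.32407877  0.45973151 -2.80985397] [ 0.02430216  0.07558291 -0.04498683] [0.44502757 0.15008202 0.08657292]
```

Ring is at about 62 mm, no contact. Continue slowly.

>>> move_arm([
  [[0, 0, 0.1, 0, 0, 0], [0, 0, 0.1, 0, 0, 0], [0, 0, 0.1, 0, 0, 0], [0, 0, 0.1, 0, 0, 0], [0, 0, 0.1, 0, 0, 0], [0, 0, 0.1, 0, 0, 0], [0, 0, 0, 0, 0, 0], [0, 0, 0, 0, 0, 0], [0, 0, 0, 0, 0, 0], [0, 0, 0, 0, 0, 0]],
])

```text
clock: 13.98
position: [0.4451, 0.1501, 0.0807]
orientation: [3.135, -0.207, 0.0]
contact_force: [0.6, -0.8, -1.9]
opening: 0.0242
gripper_force: 40.0
```

>>> move_arm([
  [[0, 0, 0.1, 0, 0, 0], [0, 0, 0.1, 0, 0, 0], [0, 0, 0.1, 0, 0, 0], [0, 0, 0.1, 0, 0, 0], [0, 0, 0, 0, 0, 0], [0, 0, 0, 0, 0, 0], [0, 0, 0, 0, 0, 0], [0, 0, 0, 0, 0, 0], [0, 0, 0, 0, 0, 0], [0, 0, 0, 0, 0, 0]],
])

```text
clock: 14.82
position: [0.4451, 0.1501, 0.0767]
orientation: [3.135, -0.207, 0.0]
contact_force: [-0.3, 1.2, -2.8]
opening: 0.0244
gripper_force: 40.0
```

```bash
python3 look.py c6.png 2>/dev/null
```

```text
14.8167 [0.4451 0.1501 0.0767] [ 3.1347 -0.2069  0.0002] 0.024356137821806623 [-0.3317  1.1501 -2.7964]
scene axle px [200.7617 232.8176]
scene axle px [200.7453 264.4755]
ring_center [(0.52, [0.529, 0.1356, 0.05])]
pliers [(0.57, [0.5007, 0.1433, 0.0556])]
groove [(0.85, [0.5257, 0.1345, 0.049]), (0.79, [0.6438, 0.565, 0.0473]), (0.55, [0.5188, 0.3276, 0.0483])]
axle_end [(0.8, [0.5207, 0.3235, 0.0603]), (0.58, [0.5289, 0.138, 0.0609])]
gear_unit [(0.89, [0.5262, 0.1384, 0.001]), (0.81, [0.5239, 0.3286, 0.0018]), (0.75, [0.6399, 0.5583, 0.0006])]
top axle px [204.5118 203.0615]
top axle px [204.3182 203.4756]
ring_center [(0.68, [0.5256, 0.1381, 0.0512])]
pliers [(0.65, [0.5039, 0.1439, 0.0514])]
groove [(0.98, [0.5249, 0.3236, 0.0492]), (0.62, [0.5248, 0.1395, 0.05]), (0.55, [0.6419, 0.5659, 0.0504])]
axle_end [(0.91, [0.529, 0.1421, 0.0646]), (0.74, [0.6376, 0.5611, 0.0596]), (0.73, [0.5245, 0.3236, 0.0641])]
gear_unit [(0.87, [0.5291, 0.1371, 0.0043]), (0.78, [0.6437, 0.555, -0.004]), (0.7, [0.5196, 0.3278, -0.0027])]
```

View pics/c6.png

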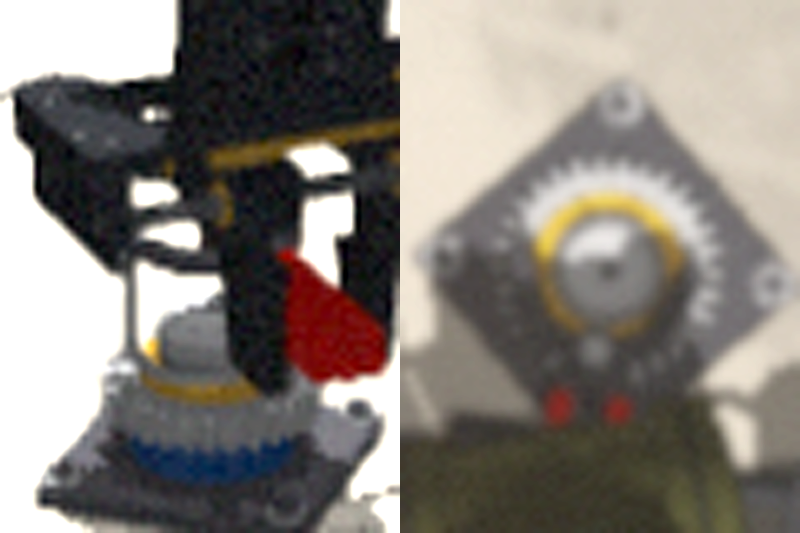

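>>> move_arm([
  [[0, 0, 0.05, 0, 0, 0], [0, 0, 0.05, 0, 0, 0], [0, 0, 0.05, 0, 0, 0], [0, 0, 0.05, 0, 0, 0], [0, 0, 0, 0, 0, 0], [0, 0, 0, 0, 0, 0], [0, 0, 0, 0, 0, 0], [0, 0, 0, 0, 0, 0], [0, 0, 0, 0, 0, 0], [0, 0, 0, 0, 0, 0]],
])

```text
clock: 16.25
position: [0.4451, 0.1501, 0.0747]
orientation: [3.135, -0.207, 0.0]
contact_force: [-0.1, -0.3, -2.0]
opening: 0.0243
gripper_force: 40.0
```

>>> move_arm([
  [[0, 0, 0.05, 0, 0, 0], [0, 0, 0.05, 0, 0, 0], [0, 0, 0, 0, 0, 0], [0, 0, 0, 0, 0, 0], [0, 0, 0, 0, 0, 0], [0, 0, 0, 0, 0, 0], [0, 0, 0, 0, 0, 0], [0, 0, 0, 0, 0, 0], [0, 0, 0, 0, 0, 0], [0, 0, 0, 0, 0, 0]],
])

```text
clock: 17.08
position: [0.4451, 0.1501, 0.0737]
orientation: [3.135, -0.207, 0.0]
contact_force: [-0.4, -0.2, -2.6]
opening: 0.024
gripper_force: 40.0
```

>>> move_arm([
  [[0, 0, 0.05, 0, 0, 0], [0, 0, 0.05, 0, 0, 0], [0, 0, 0, 0, 0, 0], [0, 0, 0, 0, 0, 0], [0, 0, 0, 0, 0, 0], [0, 0, 0, 0, 0, 0], [0, 0, 0, 0, 0, 0], [0, 0, 0, 0, 0, 0], [0, 0, 0, 0, 0, 0], [0, 0, 0, 0, 0, 0]],
])

```text
clock: 17.92
position: [0.4451, 0.1501, 0.0727]
orientation: [3.135, -0.207, 0.0]
contact_force: [-0.6, 0.1, -2.3]
opening: 0.0245
gripper_force: 40.0
```

>>> move_arm([
  [[0, 0, 0.05, 0, 0, 0], [0, 0, 0, 0, 0, 0], [0, 0, 0, 0, 0, 0], [0, 0, 0, 0, 0, 0], [0, 0, 0, 0, 0, 0], [0, 0, 0, 0, 0, 0], [0, 0, 0, 0, 0, 0], [0, 0, 0, 0, 0, 0], [0, 0, 0, 0, 0, 0], [0, 0, 0, 0, 0, 0]],
])

```text
clock: 18.75
position: [0.4451, 0.1501, 0.0722]
orientation: [3.135, -0.207, 0.0]
contact_force: [0.6, -0.0, -2.0]
opening: 0.0239
gripper_force: 40.0
```

>>> move_arm([
  [[0, 0, 0.05, 0, 0, 0], [0, 0, 0, 0, 0, 0], [0, 0, 0, 0, 0, 0], [0, 0, 0, 0, 0, 0], [0, 0, 0, 0, 0, 0], [0, 0, 0, 0, 0, 0], [0, 0, 0, 0, 0, 0], [0, 0, 0, 0, 0, 0], [0, 0, 0, 0, 0, 0], [0, 0, 0, 0, 0, 0]],
])

```text
clock: 19.58
position: [0.445, 0.1501, 0.0717]
orientation: [3.135, -0.207, -0.0]
contact_force: [-1.0, 0.3, -0.1]
opening: 0.0241
gripper_force: 40.0
```

>>> move_arm([
  [[0, 0, 0.04, 0, 0, 0], [0, 0, 0, 0, 0, 0], [0, 0, 0, 0, 0, 0], [0, 0, 0, 0, 0, 0], [0, 0, 0, 0, 0, 0], [0, 0, 0, 0, 0, 0], [0, 0, 0, 0, 0, 0], [0, 0, 0, 0, 0, 0], [0, 0, 0, 0, 0, 0], [0, 0, 0, 0, 0, 0]],
])

```text
clock: 20.42
position: [0.4451, 0.1501, 0.0713]
orientation: [3.135, -0.207, 0.0]
contact_force: [-2.7, 0.8, 1.5]
opening: 0.0246
gripper_force: 40.0
```

```bash
python3 look.py c7.png 2>/dev/null | grep -v px
```

```text
20.4167 [0.4451 0.1501 0.0713] [ 3.1347 -0.207   0.0002] 0.024583103412934564 [-2.6874  0.7695  1.5086]
ring_center [(0.77, [0.5267, 0.1348, 0.0485])]
pliers [(0.61, [0.5034, 0.1455, 0.0468]), (0.5, [0.4641, -0.0447, -0.0033])]
groove [(0.63, [0.6451, 0.5639, 0.048]), (0.62, [0.5213, 0.3277, 0.0489]), (0.58, [0.5288, 0.1366, 0.0504])]
axle_end [(0.95, [0.5243, 0.3237, 0.0601]), (0.79, [0.6443, 0.5614, 0.0638]), (0.6, [0.524, 0.134, 0.0635])]
gear_unit [(0.67, [0.5264, 0.1399, 0.0019]), (0.66, [0.6397, 0.5592, -0.0019]), (0.64, [0.5239, 0.3251, 0.0003])]
ring_center [(0.66, [0.5255, 0.1385, 0.048])]
pliers [(0.52, [0.5044, 0.1405, 0.0476])]
groove [(0.8, [0.6442, 0.5615, 0.0469]), (0.59, [0.522, 0.3252, 0.0514]), (0.57, [0.527, 0.1447, 0.0518])]
axle_end [(0.98, [0.6396, 0.5608, 0.0617]), (0.57, [0.5234, 0.3216, 0.0591]), (0.55, [0.5288, 0.142, 0.0648])]
gear_unit [(0.95, [0.5237, 0.3289, 0.0015]), (0.71, [0.5297, 0.1386, 0.002]), (0.66, [0.6415, 0.5573, -0.0033])]
```

>>> move_arm([
  [[0, 0, -0.04, 0, 0, 0], [0, 0, 0, 0, 0, 0], [0, 0, 0, 0, 0, 0], [0, 0, 0, 0, 0, 0], [0, 0, 0, 0, 0, 0], [0, 0, 0, 0, 0, 0], [0, 0, 0, 0, 0, 0], [0, 0, 0, 0, 0, 0], [0, 0, 0, 0, 0, 0], [0, 0, 0, 0, 0, 0]],
])

```text
clock: 21.85
position: [0.4454, 0.1501, 0.0717]
orientation: [-3.135, 0.207, -0.001]
contact_force: [1.2, -0.3, -1.7]
opening: 0.0242
gripper_force: 40.0
```

```bash
python3 -c "
from workcell import bot
o=bot.get_obs();print(o['position'],o['contact_force']);print(bot.finish_job())"
```

```text
[0.44537965 0.15010502 0.07170539] [ 1.16688965 -0.2901899  -1.70205375]
the job is handed in; nothing more can be done
None
```

The job is handed in at about 22 s: the arm is holding the ring spread round the axle at groove height, resting lightly on the hub, with the pliers still gripped at 40 N; the hand-in returned no verdict.

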